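# Hang the steel pail on the rack hook

### The job

Hang the little steel pail by its hoop handle on the hook under the wooden rack's top board, so that it hangs free and still, clear of the worktop. Let go of it, and leave the other things on the worktop where they are.

Things in the scene. Friction and masses are not known exactly. Their poses are not given: they have to be found in the camera images.
- pail_center (a point): Loose plain steel pail, about 0.2 kg, standing upright: open round bucket 65 mm high, 76 mm across at the base, 92 mm at the rim, with a rigid hoop handle that does not swing; 152 mm high, 104 mm wide in all. This point is on its axis, 76 mm above its underside. z up the axis, y across from one handle strap to the other, x square to the hoop's plane. Same either way round.
- hoop_top (a point): Middle of the underside of the hoop's arch, 72 mm above pail_center, same axes; the hook bears here. The hoop is a flat steel strap, 14 mm wide (x), 4 mm thick. Its two sides stand straight up at y = -50 and +50 mm, free from 65 to 115 mm above the pail's underside (pinch one there, fingers closing along y); above, it curves over in an arch.
- hook_seat (a point): Top of the seat of the rack's only hook, 245 mm above the worktop; the hoop rests here. 8 mm steel wire fixed to the rack. z up, -x out of the rack's open front (robot side), y along the rack. Seat level from x = -16 to +16 mm; in front the wire turns up, its rounded tip at x = -36 mm, 26 mm above the seat; behind, it rises to 17 mm above the seat and runs to the back panel.
- cup: Bystander: small white espresso cup, 62 x 83 x 50 mm, origin under its middle. Leave it.
- garlic: Bystander: garlic bulb, 60 x 57 x 58 mm, origin under its middle. Leave it.
- spoon: Bystander: steel teaspoon, 138 x 28 x 12 mm, long along its x, origin under its middle. Leave it.
- timer: Bystander: round kitchen timer with a black knob, 69 mm across, 46 mm high, origin under its middle. Leave it.
- rack: Fixed light-wood rack, origin on the worktop below hook_seat, same axes. Base 180 mm wide, 14 mm high, x = -50 to +85 mm; back panel face at x = +69 mm; top board 200 mm wide, x = -5 to +85 mm, underside 355 mm up, two spice jars fixed on it. The board covers the hook from above: bring the pail in from the front with the tool tilted 25 to 45 degrees, its body leaning back towards the robot.
- pail: The pail described under pail_center; origin at the middle of its underside, same axes.

How it is judged:
By the outcome, as a careful person would: the job done as asked, in the order asked, and still so for the second after the job is handed in, with the robot touching nothing.
It also fails if it takes over 58 s, if anything falls off the work surface, if the arm or the gripper's body presses on something with over 40 N, if the wrist force passes 120 N, or if a joint passes its speed limit or range.

### The arm

A 6-joint arm with a two-finger parallel gripper is mounted at the origin on a cart in front of the work surface, level with it; the furniture and walls round the work are solid. World frame = base frame: x ahead of the robot, y to its left, z up, the work surface at z = 0. Lengths are in m, angles in rad, forces in N, time in s.
With the tool pointing down it reaches from about 0.375 to 0.9 m from the base axis. Payload 3.1 kg.
Tool frame: the origin (TCP) lies at the very end of the fingers, on their centre line; the grasp point (between the pads) lies 19 mm behind it; z points along the fingers, y is the line along which they close (so a half turn about z gives the same grasp; the last joint's range is limited). The gripper opens to 87 mm and grips with 3 to 60 N. Pads are 19 mm wide; open, the fingers measure 117 mm over their backs; the gripper's body (75 mm by 190 mm) begins 51 mm behind the grasp point.
Start: joints at [-1.323, 0.527, 1.433, -0, 1.181, -0.178], TCP at [0.259, -0.569, 0.223] pointing down, gripper open.
Joint ranges: [-3.08, 3.08], [-0.75, 2.2], [0.22, 2.44], [-1.43, 4.57], [0, 2.65], [-2.85, 2.85]. Speed limits (rad/s): [2.79, 2.79, 3.14, 3.14, 3.14, 3.14].

### API

Orientations are given as a unit quaternion [x, y, z, w].
In Python, from rig import robot gives the robot as it stands. The module is installed in compiled form; this text tells all that it offers.
- The arm moves only by the tool servo_tool, never from a script. Its argument "rows" is one flat list of numbers, 5 for each row, row after row: the closure, from -1 (fully open) to 1 (shut), so that 0 is half open, then the shift along the tool's x, y, z in m, then the turn about the tool's z in degrees. A call has 1 to 5 rows; each row shifts and turns the commanded pose from where the row before left it, along the tool's axes as they then stand; what a row does not reach is not made up. A row lasts 1/12 s, in which the tool goes at most 41.7 mm and 7.16 degrees, less where a joint would pass 70% of its speed; a pose out of reach is approached as far as the arm can. A call with a gripper value outside its range is refused whole. The fingers move at their own pace and stop on an object; "newtons" is the grip in N (left out, the last holds). Time passes only in rows, so rows that do not move let the fingers close. It gives the time, the measured TCP pose, the force, the opening and the grip force at its end, in the units of the state.
- robot.get_obs(): the state, without advancing time (a new reading comes with each control period).
- robot.camera(name): name is "side" or "top"; returns a dict with "pixels" (384x512x3 uint8, red, green, blue), "intrinsics" (3x3 intrinsics, pixels), "rvec" (rotation vector, rad) and "tvec" (3), from world to camera coordinates, as OpenCV has them. Camera axes: x right, y down, z forward; pixel columns grow to the right and rows downward; lengths in m; the calibration is good to about 2 mm. A picture is of the moment at which its call begins. There is no depth.
- robot.hand_in(): hands the job in; it is judged then, once.
Trained networks look in a picture, given as the dict that the camera call returned (one of the last four; its "shot" number tells which), for a name from the list of things; names that differ only in an ending like _2 or _b are one class to them, and where a whole thing is asked for, a point or a joint stands for the part that bears it (a point fixed in the world has none). Each returns a list of dicts, best first, with "score" (0 to 1); they miss things now and then, are a little off and sometimes report something else, mostly with a low value. They report only what shows in the picture. A call takes as long as a camera call.
- robot.spot_in(picture, query): "at" ([x, y, z] in m, in world coordinates, good to about 4 mm: the middle of the surface that is visible of it).
- robot.outline_of(picture, query): "region" (384x512 bool, what is visible of it).
- robot.place_of(picture, query): "at" ([x, y, z] in m, in world coordinates, good to about 4 mm: a listed point, or the origin of a listed thing).
The state is a dict: "time": time; "q": joint angles; "joint_velocities": joint speeds; "joint_torque": joint torques, N m; "position": TCP position; "tool_rot": TCP orientation; "ft_force": force on the tool from outside, world axes, zero at the start; "moment": the same for the moment, N m; "grip_width": finger opening in m; "grip_force": force on a finger pad.
Only numpy, scipy, OpenCV 4.12 (cv2) and the standard library are available. Lean on these libraries where they do the work, as an engineer would, in place of code of your own. Each camera call takes 0.05 s, during which the arm holds its last target. There are 200 camera calls.

## Working session

There is one attempt and no reset: what is moved stays moved. The work goes in short steps, Python scripts to look and compute and a tool call to move; the robot and the scene stay as the last step left them, time stands still between calls to the robot, and variables do not carry over. Pictures are saved under pics/ and viewed, at most 10 in all, crops included, and the job is handed in when it is done.

Besides the shell and the picture viewer there is one more tool, called after "Request:" by a JSON object that holds its "op" and its "data", one argument or row to a line. servo_tool: Moves the arm, as the interface text tells. Its arguments: {"type":"object","properties":{"rows":{"type":"array","items":{"type":"number"}},"newtons":{"type":"number"}},"required":["rows"]}

```bash
mkdir -p pics; python3 - <<'E'
from rig import robot
import cv2,numpy as np
o=robot.get_obs();print(o)
for c in("side","top"):
    p=robot.camera(c);cv2.imwrite(f"pics/{c}0.png",p["pixels"][:,:,::-1])
    R=cv2.Rodrigues(p["rvec"])[0];print(c,"cam pos",-R.T@p["tvec"],"fwd",R[2])
    for q in["pail_center","hoop_top","hook_seat","pail","rack","cup","garlic","spoon","timer"]:
        print(q,[(np.round(d["at"],3),round(d["score"],2)) for d in robot.place_of(p,q)][:2])
E
```

```text
{'time': 0.0, 'q': array([-1.32248626e+00,  5.28500224e-01,  1.43392410e+00, -4.74347907e-05,
        1.18139526e+00, -1.78496541e-01]), 'joint_velocities': array([ 0.0004337 , -0.00084817, -0.00033126, -0.00259225,  0.0008897 ,
       -0.0010515 ]), 'joint_torque': array([-1.43524649e-03, -4.40047109e+01, -1.76590580e+01,  6.31056377e-02,
        5.81152167e-02, -1.76462609e-04]), 'position': array([ 0.25855791, -0.56818684,  0.22154379]), 'tool_rot': array([ 9.77313282e-01,  2.11795913e-01, -6.07779044e-05, -1.11201869e-03]), 'ft_force': array([ 0.6384168 , -0.20065155, -0.0667416 ]), 'moment': array([-0.03862224, -0.00330365, -0.01089519]), 'grip_force': 0.0, 'grip_width': 0.0871694953629609}
side cam pos [0.33013645 0.70768854 0.68477075] fwd [ 0.15462517 -0.7905616  -0.59253979]
pail_center [(array([ 0.556, -0.105,  0.072]), 0.81), (array([ 0.384,  0.084, -0.   ]), 0.34)]
hoop_top [(array([ 0.553, -0.108,  0.147]), 0.58)]
hook_seat [(array([0.553, 0.123, 0.248]), 0.74)]
pail [(array([ 0.556, -0.102, -0.001]), 0.59)]
rack [(array([ 0.556,  0.126, -0.003]), 0.78)]
cup [(array([ 0.381,  0.265, -0.002]), 0.95)]
garlic []
spoon [(array([ 0.376, -0.064, -0.001]), 0.69)]
timer [(array([ 0.389, -0.225,  0.   ]), 0.8)]
top cam pos [0.28538171 0.0317518  1.42069032] fwd [ 0.1423384  -0.03022462 -0.98935648]
pail_center [(array([ 0.557, -0.105,  0.075]), 0.76), (array([ 0.556,  0.119, -0.003]), 0.31)]
hoop_top [(array([ 0.559, -0.106,  0.146]), 0.69), (array([0.386, 0.267, 0.   ]), 0.35)]
hook_seat [(array([0.558, 0.121, 0.247]), 0.93), (array([ 0.376, -0.062, -0.005]), 0.38)]
pail [(array([ 0.559, -0.108,  0.   ]), 0.86), (array([ 0.559, -0.104,  0.148]), 0.35)]
rack [(array([0.557, 0.124, 0.001]), 0.93)]
cup [(array([0.389, 0.264, 0.   ]), 0.93)]
garlic []
spoon [(array([ 0.379, -0.063, -0.006]), 0.59)]
timer [(array([ 0.392, -0.23 ,  0.   ]), 0.78)]
```

View pics/side0.png

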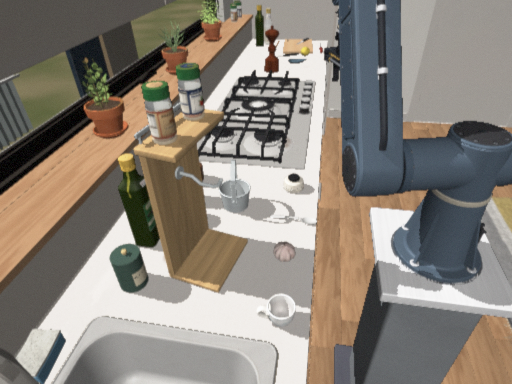

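View pics/top0.png

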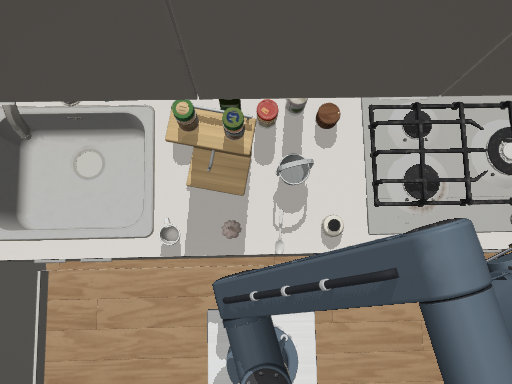

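The side view shows the rack at left (hook ~(185,175)) and the pail at (235,190). The top view shows the pail at (293,170), its hoop slightly rotated, and the rack board at (210,130). Next I measure the yaws.

```bash
cat > h.py <<'E'
from rig import robot
import cv2,numpy as np
from scipy.spatial.transform import Rotation as R
def to(px,p,z):  # pixel -> world at height z
    Rm=cv2.Rodrigues(p["rvec"])[0];C=-Rm.T@p["tvec"]
    d=Rm.T@np.linalg.inv(p["intrinsics"])@[px[0],px[1],1];return C+d*(z-C[2])/d[2]
def proj(P,p):return cv2.projectPoints(np.array(P,float),p["rvec"],p["tvec"],p["intrinsics"],None)[0][:,0]
def shift(target,cur=None):  # world target TCP -> shift in tool axes
    o=robot.get_obs();return R.from_quat(o["tool_rot"]).inv().apply(np.array(target)-o["position"])
def st():
    o=robot.get_obs();r=R.from_quat(o["tool_rot"])
    print("t",round(o["time"],2),"pos",o["position"].round(4),"X",r.as_matrix()[:,0].round(3),"Y",r.as_matrix()[:,1].round(3),"Z",r.as_matrix()[:,2].round(3),"F",o["ft_force"].round(1),"w",round(o["grip_width"],4),"gf",round(o["grip_force"],1),"q",o["q"].round(2))
E
python3 - <<'E'
from h import *
p=robot.camera("top");im=p["pixels"][:,:,::-1].copy()
big=cv2.resize(im[90:215,160:325],None,fx=4.8,fy=4.8,interpolation=cv2.INTER_CUBIC)
def dr(P,c):
    q=(proj(P,p)-[160,90]+.5)*4.8
    for a,b in zip(q,q[1:]):cv2.line(big,tuple(map(int,a)),tuple(map(int,b)),c,1)
def fr(o,yaw,L):
    c,s=np.cos(np.radians(yaw)),np.sin(np.radians(yaw));L=np.array(L,float)
    return np.c_[o[0]+c*L[:,0]-s*L[:,1],o[1]+s*L[:,0]+c*L[:,1],L[:,2]]
dr(fr((.557,.123),-10,[(-.05,-.09,.014),(-.05,.09,.014)]),(0,0,255))
dr(fr((.557,.123),-10,[(-.005,-.1,.369),(-.005,.1,.369)]),(0,0,255))
dr(fr((.557,.123),-10,[(-.036,0,.271),(-.016,0,.245),(.016,0,.245)]),(0,255,255))
dr(fr((.557,-.106),15,[(0,-.052,.065),(0,-.052,.115),(0,-.03,.145),(0,0,.152),(0,.03,.145),(0,.052,.115),(0,.052,.065)]),(0,0,255))
cv2.imwrite("pics/ov.png",big);st()
E
```

```text
t 1.05 pos [ 0.2587 -0.5689  0.2225] X [0.91  0.414 0.   ] Y [ 0.414 -0.91  -0.   ] Z [-0.  0. -1.] F [-0.   0.3 -0.1] w 0.0869 gf 0.0 q [-1.32  0.53  1.43 -0.    1.18 -0.18]
```

View pics/ov.png

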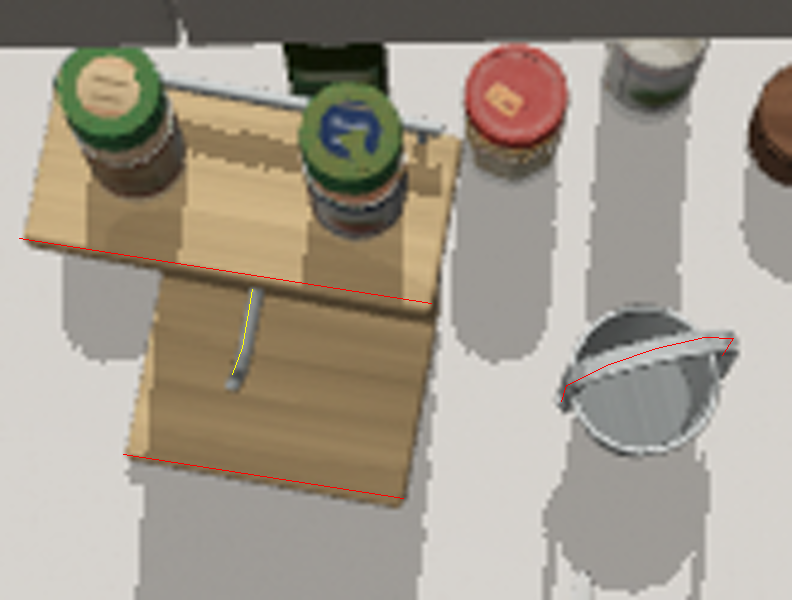

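The overlay puts the rack at about (0.553, 0.122) with yaw -11.5°, and the pail at about (0.554, -0.106) with yaw +14°. The rows can't tilt the tool directly, so I'll push against the reach limit in free space and see whether it tilts.

Request:
{"op": "servo_tool", "data": {
  "rows": [-1, 0, 0, -0.04, 5.6, -1, 0, 0, -0.04, 5.6, -1, 0, 0, -0.04, 5.6, -1, 0, 0, -0.04, 5.7, -1, 0.014, -0.038, 0, 0]
}}

```text
time: 1.47
position: [0.271, -0.541, 0.3924]
tool_rot: [1.0, 0.013, 0.002, 0.013]
ft_force: [1.7, -2.0, 0.6]
grip_width: 0.0869
grip_force: 0.0
```

Request:
{"op": "servo_tool", "data": {
  "rows": [-1, 0.014, -0.038, 0, 0, -1, 0.014, -0.038, 0, 0, -1, 0.014, -0.038, 0, 0, -1, 0.014, -0.038, 0, 0, -1, 0.014, -0.038, 0, 0]
}}

```text
time: 1.88
position: [0.3351, -0.3362, 0.3827]
tool_rot: [1.0, 0.017, 0.0, 0.0]
ft_force: [0.5, 0.1, -0.1]
grip_width: 0.087
grip_force: 0.0
```

Request:
{"op": "servo_tool", "data": {
  "rows": [-1, 0.014, -0.038, 0, 0, -1, 0.014, -0.038, 0, 0, -1, 0.014, -0.038, 0, 0, -1, 0.014, -0.038, 0, 0, -1, 0.014, -0.038, 0, 0]
}}

```text
time: 2.3
position: [0.3985, -0.144, 0.3829]
tool_rot: [1.0, 0.017, 0.0, 0.0]
ft_force: [0.3, -0.0, -0.0]
grip_width: 0.0872
grip_force: 0.0
```

Request:
{"op": "servo_tool", "data": {
  "rows": [-1, 0.014, -0.038, -0.01, 0, -1, 0.014, -0.038, -0.01, 0, -1, 0.014, -0.038, -0.01, 0, -1, 0.01, -0.02, -0.03, 0, -1, 0, 0, -0.041, 0]
}}

```text
time: 2.72
position: [0.4448, -0.0058, 0.4819]
tool_rot: [1.0, 0.02, -0.003, -0.002]
ft_force: [0.1, -0.8, 0.1]
grip_width: 0.0874
grip_force: 0.0
```

```bash
python3 -c "from h import *;st()"
```

```text
t 2.72 pos [ 0.4448 -0.0058  0.4819] X [ 0.999  0.04  -0.006] Y [ 0.04  -0.999 -0.004] Z [-0.006  0.004 -1.   ] F [ 0.1 -0.8  0.1] w 0.0874 gf 0.0 q [-0.27  0.05  1.42  0.    1.68  1.26]
```

Request:
{"op": "servo_tool", "data": {
  "rows": [-1, 0, 0, -0.041, 0, -1, 0, 0, -0.041, 0, -1, 0, 0, -0.041, 0, -1, 0, 0, -0.041, 0, -1, 0, 0, -0.041, 0]
}}

```text
time: 3.13
position: [0.4449, -0.0099, 0.6908]
tool_rot: [1.0, 0.017, 0.0, 0.0]
ft_force: [0.9, 0.5, 0.2]
grip_width: 0.0869
grip_force: 0.0
```

Request:
{"op": "servo_tool", "data": {
  "rows": [-1, 0, 0, -0.041, 0, -1, 0, 0, -0.041, 0, -1, 0, 0, -0.041, 0, -1, 0, 0, -0.041, 0, -1, 0, 0, -0.041, 0]
}}

```text
time: 3.55
position: [0.4437, -0.012, 0.8364]
tool_rot: [1.0, 0.017, 0.013, 0.003]
ft_force: [0.3, -0.2, -3.5]
grip_width: 0.087
grip_force: 0.0
```

```bash
python3 -c "from h import *;st()"
```

```text
t 3.55 pos [ 0.4437 -0.012   0.8364] X [0.999 0.034 0.027] Y [ 0.034 -0.999  0.007] Z [ 0.027 -0.006 -1.   ] F [ 0.3 -0.2 -3.5] w 0.087 gf 0.0 q [-0.28  0.24  0.23  0.    2.64  1.26]
```

Request:
{"op": "servo_tool", "data": {
  "rows": [-1, -0.01, 0, -0.04, 0, -1, -0.01, 0, -0.04, 0, -1, -0.01, 0, -0.04, 0, -1, -0.01, 0, -0.04, 0, -1, -0.01, 0, -0.04, 0]
}}

```text
time: 3.97
position: [0.3605, -0.0066, 0.8957]
tool_rot: [0.996, 0.017, 0.086, 0.026]
ft_force: [-0.7, -0.0, 0.9]
grip_width: 0.087
grip_force: 0.0
```

```bash
python3 -c "from h import *;st()"
```

```text
t 3.97 pos [ 0.3605 -0.0066  0.8957] X [0.985 0.038 0.17 ] Y [ 0.029 -0.998  0.054] Z [ 0.171 -0.048 -0.984] F [-0.7 -0.   0.9] w 0.087 gf 0.0 q [-0.34  0.1   0.22  0.03  2.65  1.22]
```

Tilt by saturating the limits works, at 10° so far. I'll shift in +y so the tilt direction ends up between the pail's yaw and the rack's, then keep pushing.

Request:
{"op": "servo_tool", "data": {
  "rows": [-1, -0.004, -0.036, 0.006, 0, -1, -0.004, -0.036, 0.006, 0, -1, -0.004, -0.036, 0.006, 0, -1, -0.004, -0.036, 0.006, 0, -1, 0, 0, 0, 0]
}}

```text
time: 4.38
position: [0.343, 0.1395, 0.8608]
tool_rot: [0.996, 0.023, 0.084, 0.024]
ft_force: [-0.2, 0.6, 0.1]
grip_width: 0.0872
grip_force: 0.0
```

Request:
{"op": "servo_tool", "data": {
  "rows": [-1, -0.02, 0, -0.035, 0, -1, -0.02, 0, -0.035, 0, -1, -0.02, 0, -0.035, 0, -1, -0.02, 0, -0.035, 0, -1, -0.02, 0, -0.035, 0]
}}

```text
time: 4.8
position: [0.2382, 0.1456, 0.9288]
tool_rot: [0.989, 0.017, 0.145, 0.03]
ft_force: [0.3, -0.4, 0.1]
grip_width: 0.0872
grip_force: 0.0
```

```bash
python3 -c "from h import *;st()"
```

```text
t 4.8 pos [0.2382 0.1456 0.9288] X [0.958 0.043 0.285] Y [ 0.025 -0.998  0.064] Z [ 0.287 -0.054 -0.956] F [ 0.3 -0.4  0.1] w 0.0872 gf 0.0 q [ 0.3  -0.01  0.22 -0.29  2.65  1.56]
```

Request:
{"op": "servo_tool", "data": {
  "rows": [-1, -0.022, -0.004, -0.034, 0, -1, -0.022, -0.004, -0.034, 0, -1, -0.022, -0.004, -0.034, 0, -1, -0.022, -0.004, -0.034, 0, -1, -0.022, -0.004, -0.034, 0]
}}

```text
time: 5.22
position: [0.1051, 0.1674, 0.948]
tool_rot: [0.98, 0.018, 0.197, 0.027]
ft_force: [-0.4, 0.7, -0.1]
grip_width: 0.0871
grip_force: 0.0
```

```bash
python3 -c "from h import *;st()"
```

```text
t 5.22 pos [0.1051 0.1674 0.948 ] X [0.922 0.046 0.385] Y [ 0.025 -0.998  0.06 ] Z [ 0.387 -0.045 -0.921] F [-0.4  0.7 -0.1] w 0.0871 gf 0.0 q [ 0.99 -0.05  0.22 -0.82  2.65  1.73]
```

Request:
{"op": "servo_tool", "data": {
  "rows": [-1, 0.038, 0, 0.016, 0, -1, 0.038, 0, 0.016, 0, -1, 0.038, 0, 0.016, 0, -1, 0.038, 0, 0.016, 0, -1, 0.038, 0, 0.016, 0]
}}

```text
time: 5.63
position: [0.2999, 0.1731, 0.9308]
tool_rot: [0.979, 0.022, 0.2, 0.027]
ft_force: [-0.3, 1.0, -0.5]
grip_width: 0.0869
grip_force: 0.0
```

Request:
{"op": "servo_tool", "data": {
  "rows": [-1, -0.02, 0, -0.036, 0, -1, -0.02, 0, -0.036, 0, -1, -0.02, 0, -0.036, 0, -1, -0.02, 0, -0.036, 0, -1, -0.02, 0, -0.036, 0]
}}

```text
time: 6.05
position: [0.1276, 0.1548, 0.9561]
tool_rot: [0.976, 0.019, 0.218, 0.022]
ft_force: [-0.5, 0.5, 0.0]
grip_width: 0.0869
grip_force: 0.0
```

```bash
python3 -c "from h import *;st()"
```

```text
t 6.05 pos [0.1276 0.1548 0.9561] X [0.904 0.046 0.424] Y [ 0.027 -0.998  0.051] Z [ 0.426 -0.034 -0.904] F [-0.5  0.5  0. ] w 0.0869 gf 0.0 q [ 0.85 -0.08  0.22 -0.73  2.6   1.67]
```

Request:
{"op": "servo_tool", "data": {
  "rows": [-1, 0.037, 0, 0.017, 0, -1, 0.037, 0, 0.017, 0, -1, 0.037, 0, 0.017, 0, -1, 0.037, 0, 0.017, 0, -1, 0.037, 0, 0.017, 0]
}}

```text
time: 6.47
position: [0.3212, 0.1612, 0.938]
tool_rot: [0.974, 0.024, 0.223, 0.021]
ft_force: [-0.1, 0.0, 0.3]
grip_width: 0.0869
grip_force: 0.0
```

Request:
{"op": "servo_tool", "data": {
  "rows": [-1, 0.018, 0, -0.037, 0, -1, 0.018, 0, -0.037, 0, -1, 0.018, 0, -0.037, 0, -1, 0.018, 0, -0.037, 0, -1, 0.018, 0, -0.037, 0]
}}

```text
time: 6.88
position: [0.2834, 0.1401, 0.9662]
tool_rot: [0.963, 0.025, 0.268, 0.012]
ft_force: [0.4, -0.9, 0.2]
grip_width: 0.0869
grip_force: 0.0
```

```bash
python3 -c "from h import *;st()"
```

```text
t 6.88 pos [0.2834 0.1401 0.9662] X [0.855 0.054 0.516] Y [ 0.041 -0.998  0.036] Z [ 0.517 -0.01  -0.856] F [ 0.4 -0.9  0.2] w 0.0869 gf 0.0 q [ 0.23 -0.04  0.22 -0.19  2.43  1.57]
```

Tilt is now 31° at azimuth about -1°. I'll descend toward the pail.

Request:
{"op": "servo_tool", "data": {
  "rows": [-1, -0.0125, 0.012, 0.035, -2, -1, -0.0125, 0.012, 0.035, -2, -1, -0.0125, 0.012, 0.035, -2, -1, -0.0125, 0.012, 0.035, -2, -1, -0.0125, 0.012, 0.035, -2]
}}

```text
time: 7.3
position: [0.3246, 0.076, 0.8005]
tool_rot: [0.957, 0.105, 0.267, 0.036]
ft_force: [1.6, 0.5, 0.6]
grip_width: 0.0866
grip_force: 0.0
```

Request:
{"op": "servo_tool", "data": {
  "rows": [-1, -0.0125, 0.012, 0.035, 0, -1, -0.0125, 0.012, 0.035, 0, -1, -0.0125, 0.012, 0.035, 0, -1, -0.0125, 0.012, 0.035, 0, -1, -0.0125, 0.012, 0.035, 0]
}}

```text
time: 7.72
position: [0.3744, 0.0011, 0.6268]
tool_rot: [0.957, 0.104, 0.267, 0.038]
ft_force: [0.7, 0.4, -0.1]
grip_width: 0.087
grip_force: 0.0
```

Request:
{"op": "servo_tool", "data": {
  "rows": [-1, -0.0125, 0.012, 0.035, 0, -1, -0.0125, 0.012, 0.035, 0, -1, -0.0125, 0.012, 0.035, 0, -1, -0.0125, 0.012, 0.035, 0, -1, 0, 0, 0, 0]
}}

```text
time: 8.13
position: [0.411, -0.0581, 0.4797]
tool_rot: [0.96, 0.102, 0.259, 0.033]
ft_force: [-1.0, 0.7, -0.7]
grip_width: 0.087
grip_force: 0.0
```

```bash
python3 - <<'E'
from h import *
st();p=robot.camera("side");cv2.imwrite("pics/s1.png",cv2.resize(p["pixels"][60:280,130:400,::-1],None,fx=2.7,fy=2.7))
a=[robot.camera(c) for c in("side","top")]
for q in["pail_center","hoop_top","hook_seat","rack"]:
    print(q,[np.round(d["at"],4) for x in a for d in robot.place_of(x,q)[:1]])
E
```

```text
t 8.13 pos [ 0.411  -0.0581  0.4797] X [0.845 0.213 0.49 ] Y [ 0.18  -0.977  0.116] Z [ 0.504 -0.01  -0.864] F [-1.   0.7 -0.7] w 0.087 gf 0.0 q [-0.65 -0.27  1.8   0.32  1.19  0.66]
pail_center [array([ 0.5519, -0.1062,  0.0751]), array([ 0.5547, -0.0999,  0.0774])]
hoop_top [array([ 0.5526, -0.1063,  0.1506]), array([ 0.5551, -0.1057,  0.1494])]
hook_seat [array([0.5529, 0.1257, 0.2499]), array([0.5581, 0.1216, 0.2474])]
rack [array([ 0.5544,  0.1254, -0.0008]), array([ 5.563e-01,  1.209e-01, -4.000e-04])]
```

View pics/s1.png

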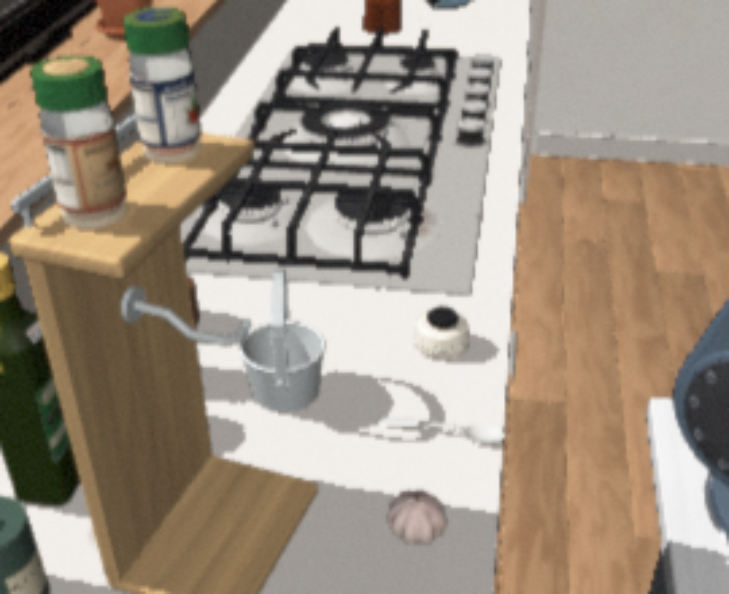

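The picture shows the pail at about (283,360) with its hoop up at (280,290), and the hook at (130..245, 300..335) in the crop. The gripper is above the frame. I'll move to a pregrasp on the pail's +y strap.

Request:
{"op": "servo_tool", "data": {
  "rows": [-1, -0.009, -0.0027, 0.036, 0, -1, -0.009, -0.0027, 0.036, 0, -1, -0.009, -0.0027, 0.036, 0, -1, -0.009, -0.0027, 0.036, 0, -1, -0.009, -0.0027, 0.036, 0]
}}

```text
time: 9.1
position: [0.4665, -0.0574, 0.307]
tool_rot: [0.958, 0.104, 0.264, 0.036]
ft_force: [0.5, -0.1, 0.6]
grip_width: 0.0871
grip_force: 0.0
```

Request:
{"op": "servo_tool", "data": {
  "rows": [-1, -0.009, -0.0027, 0.036, 0, -1, -0.009, -0.0027, 0.036, 0, -1, -0.009, -0.0027, 0.034, 0, -1, 0, 0, 0, 0]
}}

```text
time: 9.43
position: [0.4942, -0.0553, 0.2014]
tool_rot: [0.96, 0.103, 0.26, 0.031]
ft_force: [0.3, 0.4, 0.3]
grip_width: 0.0873
grip_force: 0.0
```

```bash
python3 - <<'E'
from h import *
st();p=robot.camera("side");cv2.imwrite("pics/s2.png",cv2.resize(p["pixels"][0:260,110:400,::-1],None,fx=2.3,fy=2.3))
print("shift",shift((.5506,-.0567,.0906)).round(4))
E
```

```text
t 9.43 pos [ 0.4942 -0.0553  0.2014] X [0.844 0.215 0.492] Y [ 0.182 -0.977  0.113] Z [ 0.505 -0.006 -0.863] F [0.3 0.4 0.3] w 0.0873 gf 0.0 q [-0.48  0.28  2.17  0.84  0.31  0.12]
shift [-0.0095 -0.0019  0.1264]
```

View pics/s2.png

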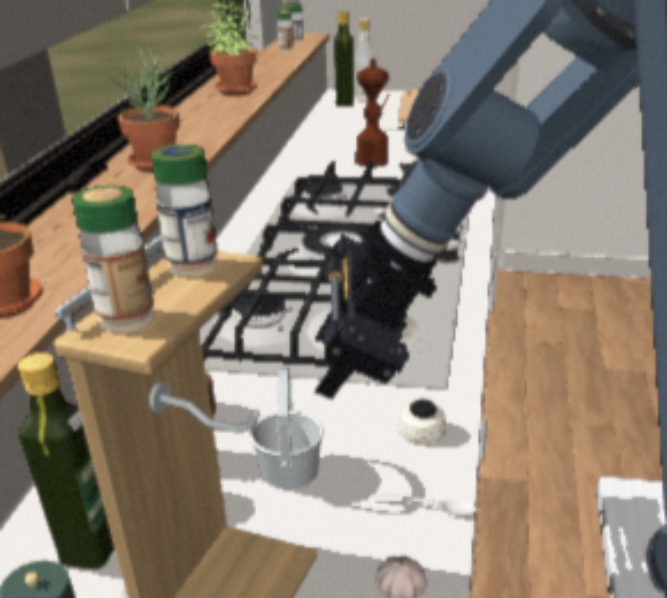

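The gripper sits tilted above and behind the pail: fingertip at about (328,390), hoop at (285,390), body compact. I'll go in along the tool axis.

Request:
{"op": "servo_tool", "data": {
  "rows": [-1, -0.003, -0.001, 0.025, 0, -1, -0.003, -0.001, 0.025, 0, -1, -0.003, 0, 0.025, 0, -1, 0, 0, 0, 0]
}}

```text
time: 9.82
position: [0.5232, -0.0567, 0.1538]
tool_rot: [0.957, 0.104, 0.268, 0.033]
ft_force: [-0.1, -0.4, 0.9]
grip_width: 0.0872
grip_force: 0.0
```

```bash
python3 - <<'E'
from h import *
st();print("shift",shift((.5506,-.0567,.0906)).round(4))
E
```

```text
t 9.82 pos [ 0.5232 -0.0567  0.1538] X [0.835 0.217 0.506] Y [ 0.182 -0.976  0.12 ] Z [ 0.52  -0.008 -0.854] F [-0.1 -0.4  0.9] w 0.0872 gf 0.0 q [-0.45  0.43  2.16  1.38  0.23 -0.42]
shift [-0.0091 -0.0026  0.0682]
```

Request:
{"op": "servo_tool", "data": {
  "rows": [-1, -0.003, -0.001, 0.018, 0, -1, -0.003, -0.001, 0.018, 0, -1, -0.003, -0.001, 0.018, 0, -1, 0, 0, 0.014, 0, -1, 0, 0, 0, 0]
}}

```text
time: 10.23
position: [0.5488, -0.0558, 0.0974]
tool_rot: [0.957, 0.105, 0.269, 0.033]
ft_force: [-0.5, -0.5, -0.1]
grip_width: 0.0871
grip_force: 0.0
```

```bash
python3 - <<'E'
from h import *
st();print("shift",shift((.5506,-.0567,.0906)).round(4))
for c in("side","top"):
    p=robot.camera(c);r=R.from_quat(robot.get_obs()["tool_rot"]);t=robot.get_obs()["position"]
    u,v=proj([t],p)[0].astype(int);im=p["pixels"][:,:,::-1].copy()
    cv2.imwrite(f"pics/{c}3.png",cv2.resize(im[v-45:v+45,u-60:u+60],None,fx=5,fy=5,interpolation=cv2.INTER_CUBIC))
a=cv2.imread("pics/side3.png");b=cv2.imread("pics/top3.png");cv2.imwrite("pics/g3.png",cv2.resize(np.hstack([a,b]),(800,300)))
E
```

```text
t 10.23 pos [ 0.5488 -0.0558  0.0974] X [0.833 0.219 0.508] Y [ 0.183 -0.976  0.12 ] Z [ 0.522 -0.007 -0.853] F [-0.5 -0.5 -0.1] w 0.0871 gf 0.0 q [-0.42  0.59  2.15  2.03  0.23 -1.06]
shift [-0.0022  0.0004  0.0068]
```

View pics/g3.png

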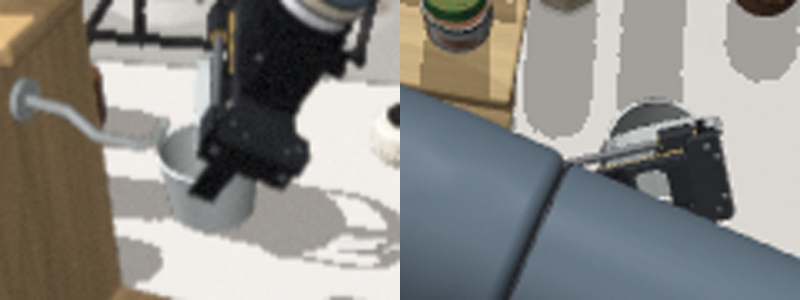

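The left image shows the outer finger beside the near strap; the right shows the gripper over the pail's +y side and clear of the rack. I'll go in the last few mm and close.

Request:
{"op": "servo_tool", "data": {
  "rows": [-1, -0.002, 0, 0.005, 0, 1, 0, 0, 0, 0, 1, 0, 0, 0, 0, 1, 0, 0, 0, 0, 1, 0, 0, 0, 0],
  "newtons": 25
}}

```text
time: 10.75
position: [0.5475, -0.0559, 0.0914]
tool_rot: [0.957, 0.105, 0.267, 0.033]
ft_force: [-0.2, 0.2, 0.2]
grip_width: 0.0682
grip_force: 0.0
```

Request:
{"op": "servo_tool", "data": {
  "rows": [1, 0, 0, 0, 0, 1, 0, 0, 0, 0, 1, 0, 0, 0, 0, 1, 0, 0, 0, 0, 1, 0, 0, 0, 0]
}}

```text
time: 11.17
position: [0.5473, -0.0558, 0.0903]
tool_rot: [0.958, 0.105, 0.267, 0.033]
ft_force: [1.0, -0.3, -0.4]
grip_width: 0.0348
grip_force: 0.0
```

```bash
python3 - <<'E'
from h import *
st()
for c in("side","top"):
    p=robot.camera(c)
    for q in["pail_center","hoop_top"]:print(c,q,[(np.round(d["at"],3),round(d["score"],2)) for d in robot.place_of(p,q)[:1]])
E
```

```text
t 11.17 pos [ 0.5473 -0.0558  0.0903] X [0.836 0.218 0.504] Y [ 0.183 -0.976  0.119] Z [ 0.517 -0.007 -0.856] F [ 1.  -0.3 -0.4] w 0.0348 gf 0.0 q [-0.42  0.61  2.15  2.09  0.24 -1.12]
side pail_center [(array([ 0.554, -0.106,  0.075]), 0.84)]
side hoop_top [(array([ 0.557, -0.106,  0.147]), 0.8)]
top pail_center [(array([ 0.558, -0.102,  0.074]), 0.9)]
top hoop_top [(array([ 0.558, -0.103,  0.147]), 0.91)]
```

Request:
{"op": "servo_tool", "data": {
  "rows": [1, 0.0035, 0, 0.002, 0, 1, 0, 0, 0, 0, 1, 0, 0, 0, 0, 1, 0, 0, 0, 0, 1, 0, 0, 0, 0]
}}

```text
time: 11.88
position: [0.5508, -0.0551, 0.0901]
tool_rot: [0.958, 0.105, 0.266, 0.033]
ft_force: [-1.0, -0.3, -2.5]
grip_width: 0.0039
grip_force: 25.1
```

Request:
{"op": "servo_tool", "data": {
  "rows": [1, 0, 0, 0, 0, 1, 0, 0, 0, 0, 1, 0, 0, 0, 0]
}}

```text
time: 12.13
position: [0.5512, -0.0551, 0.0904]
tool_rot: [0.958, 0.105, 0.267, 0.033]
ft_force: [-0.1, -0.0, -3.0]
grip_width: 0.0038
grip_force: 25.1
```

```bash
python3 - <<'E'
from h import *
st()
for c in("side","top"):
    p=robot.camera(c)
    for q in["pail_center","hoop_top"]:print(c,q,[(np.round(d["at"],3),round(d["score"],2)) for d in robot.place_of(p,q)[:1]])
E
```

```text
t 12.13 pos [ 0.5512 -0.0551  0.0904] X [0.836 0.218 0.504] Y [ 0.183 -0.976  0.119] Z [ 0.517 -0.007 -0.856] F [-0.1 -0.  -3. ] w 0.0038 gf 25.1 q [-0.42  0.61  2.14  2.06  0.23 -1.09]
side pail_center [(array([ 0.553, -0.107,  0.081]), 0.71)]
side hoop_top [(array([ 0.558, -0.096,  0.152]), 0.64)]
top pail_center [(array([ 0.563, -0.104,  0.083]), 0.96)]
top hoop_top [(array([ 0.559, -0.095,  0.152]), 0.81)]
```

The strap is gripped (3.8 mm, 25 N). I'll lift, then turn so the pail hangs level.

Request:
{"op": "servo_tool", "data": {
  "rows": [1, 0.01, 0.002, -0.017, 0, 1, 0.0187, 0.0044, -0.0317, 0, 1, 0.0187, 0.0044, -0.0317, 0, 1, 0.0187, 0.0044, -0.0317, 0, 1, 0.0187, 0.0044, -0.0317, 0],
  "newtons": 35
}}

```text
time: 12.85
position: [0.5559, -0.0475, 0.1617]
tool_rot: [0.955, 0.109, 0.275, 0.02]
ft_force: [0.8, 0.7, -2.3]
grip_width: 0.0034
grip_force: 35.1
```

Request:
{"op": "servo_tool", "data": {
  "rows": [1, 0, 0, 0, 4, 1, 0, 0, 0, 5, 1, 0, 0, 0, 4, 1, 0, 0, 0, 0, 1, 0, 0, 0, 0]
}}

```text
time: 13.27
position: [0.5563, -0.0478, 0.1615]
tool_rot: [0.961, 0.001, 0.276, -0.01]
ft_force: [0.2, 0.4, -2.8]
grip_width: 0.0035
grip_force: 35.1
```

```bash
python3 - <<'E'
from h import *
st();A=[]
for c in("side","top"):
    p=robot.camera(c)
    for q in["pail_center","hoop_top","hook_seat"]:print(c,q,[(np.round(d["at"],3),round(d["score"],2)) for d in robot.place_of(p,q)[:1]])
    A.append(cv2.resize(p["pixels"][40:280,120:400,::-1],None,fx=1.4,fy=1.4))
cv2.imwrite("pics/l4.png",np.hstack(A))
E
```

```text
t 13.27 pos [ 0.5563 -0.0478  0.1615] X [ 0.848 -0.004  0.53 ] Y [ 0.007 -1.    -0.019] Z [ 0.53   0.02  -0.848] F [ 0.2  0.4 -2.8] w 0.0035 gf 35.1 q [-0.42  0.44  2.09  1.17  0.26  0.05]
side pail_center [(array([ 0.552, -0.095,  0.146]), 0.91)]
side hoop_top []
side hook_seat [(array([0.556, 0.125, 0.244]), 0.91)]
top pail_center [(array([ 0.559, -0.097,  0.143]), 0.9)]
top hoop_top [(array([ 0.554, -0.097,  0.214]), 0.68)]
top hook_seat [(array([0.559, 0.122, 0.247]), 0.79)]
```

View pics/l4.png

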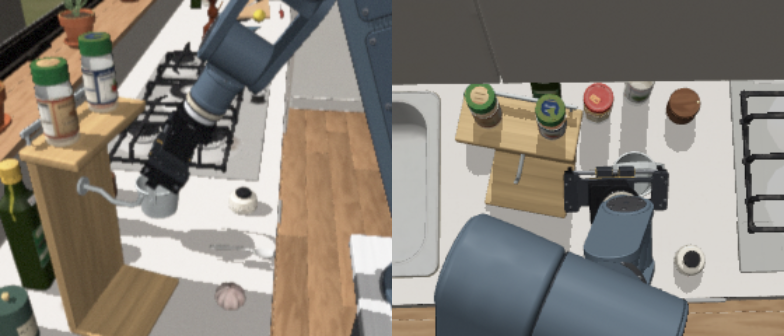

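The pail is lifted, level, gripped by its +y strap. Its bottom is only about 70 mm up, because the lift was speed-limited. The gripper's body is 190 mm wide along y and could foul the hook tip, so I'll check the body shape with an overlay.

```bash
python3 - <<'E'
from h import *
o=robot.get_obs();r=R.from_quat(o["tool_rot"]);t=o["position"];A=[]
for c in("side","top"):
    p=robot.camera(c)
    u,v=proj([t+r.apply([0,0,-.1])],p)[0].astype(int);f=6.6 if c=="top" else 5
    w,hh=int(400/f/2),int(500/f/2)
    im=cv2.resize(p["pixels"][v-hh:v+hh,u-w:u+w,::-1],None,fx=f,fy=f,interpolation=cv2.INTER_CUBIC)
    for d,col in((-.07,(0,0,255)),(-.12,(0,255,0)),(-.17,(255,255,0))):
        q=proj([t+r.apply([a,b,d]) for a,b in((-.0375,-.095),(.0375,-.095),(.0375,.095),(-.0375,.095))],p)
        cv2.polylines(im,[((q-[u-w,v-hh]+.5)*f).astype(np.int32)],True,col,1)
    A.append(cv2.resize(im,(400,500)))
cv2.imwrite("pics/b5.png",np.hstack(A))
E
```

```text
(no output)
```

View pics/b5.png

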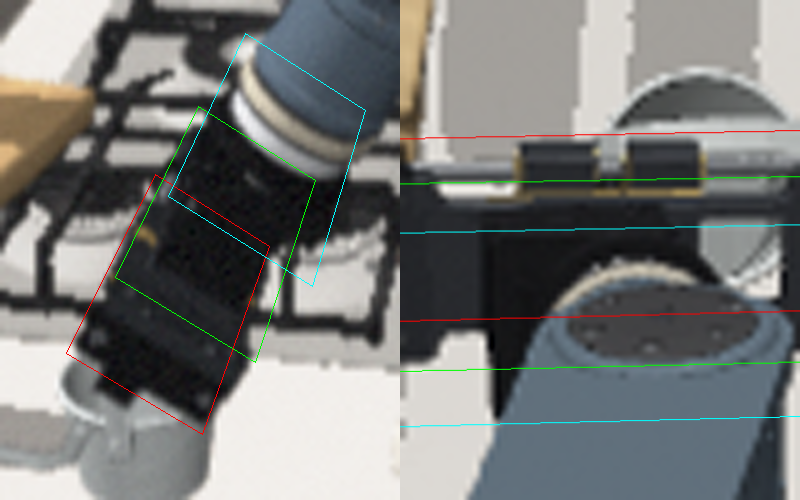

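```bash
cat > s.py <<'E'
import numpy as np
from scipy.spatial.transform import Rotation as R
boxes=np.array([[[-38,-95,-125],[38,95,-70]],[[-47,-47,-420],[47,47,-125]],[[-10,2,-70],[10,20,0]],[[-10,-20,-70],[10,-2,0]]])*1e-3
def d2(P):  # P in tool frame -> min dist to boxes
    return min(np.linalg.norm(np.maximum(np.maximum(b[0]-P,P-b[1]),0),axis=1).min() for b in boxes)
xs=np.linspace(-16,16,9)
W=np.array([(x,0,241) for x in xs]+[(-16-20*t,0,241+26*t**1.5) for t in np.linspace(0,1,8)]+[(16+14*t,0,241+13*t) for t in(0,.3,.6,1)]+[(x,0,254) for x in(35,45,55,65)])*1e-3
B=np.array([(x,y,z) for x in(-5,20,50) for y in range(-100,101,20) for z in(355,369)]+[(69,y,z) for y in range(-90,91,20) for z in range(20,350,30)])*1e-3
def ev(side,yaw,tilt,az,phi,yc,xw,hg=.107):
    # rack frame; yaw=turn of tool about its z from level; tool Z fixed by tilt/az
    Z=np.array([np.sin(tilt)*np.cos(az),np.sin(tilt)*np.sin(az),-np.cos(tilt)])
    Y=np.cross(Z,[0,0,1]);Y/=np.linalg.norm(Y);Y=Y if Y[1]<0 else -Y
    Y=R.from_rotvec(Z*yaw).apply(Y);X=np.cross(Y,Z);T=np.c_[X,Y,Z]
    yp=-Y; up=np.array([0,0,1.]);up-=up@yp*yp;up/=np.linalg.norm(up);up=R.from_rotvec(yp*phi).apply(up)
    xp=np.cross(yp,up);Pm=np.c_[xp,yp,up]
    hc=.115+.033*np.sqrt(1-(yc/.048)**2)
    org=np.array([xw,0,.245])-Pm@[0,yc,hc]
    G=org+Pm@[0,side*.05,hg];tcp=G+.019*Z
    cw=d2((W-tcp)@T)-.004;cb=d2((B-tcp)@T)
    th=np.linspace(0,2*np.pi,24)
    P=np.array([[r*np.cos(a),r*np.sin(a),h] for a in th for r,h in((.038,0),(.046,.065))])@Pm.T+org
    cp=min((.069-P[:,0]).min(),(P[:,2]-.014).min())
    pw=(W-org)@Pm; strap=min([np.hypot(np.hypot(max(abs(w[0])-.007,0),0),max(abs(abs(w[1])-.05)-.002,0)) if .06<w[2]<.115 else 1 for w in pw])
    return cw,cb,cp,np.degrees(np.arcsin(yp[2])),np.degrees(np.arctan2(-yp[0],yp[1])),T,tcp,org,Pm,strap
E
python3 - <<'E'
from s import *
rad=np.radians
for side in(1,-1):
  for phi in(0,20,40):
    L=[]
    for yaw in range(-60,61,5):
      for yc in(-35,-30,-25,-15,0,15,25,30,35):
        for xw in(0,12):
          for tilt,az in((31,10.5),(31,0),(40,10.5),(45,0)):
            e=ev(side,rad(yaw),rad(tilt),rad(az),rad(phi),yc*1e-3,xw*1e-3)
            if min(e[1],e[2])>.004 and e[0]>.003: L.append((abs(yc)+.7*abs(e[3])-e[0]*500,yaw,yc,xw,tilt,az,round(e[0]*1e3),round(e[1]*1e3),round(e[2]*1e3),round(e[3]),round(e[4])))
    L.sort();print(side,phi);[print("  ",l[1:]) for l in L[:7]]
E
```

```text
1 0
1 20
1 40
   (0, -30, 0, 45, 0, 3, 65, 82, 0, 0)
   (0, 30, 0, 45, 0, 3, 65, 82, 0, 0)
   (0, -35, 0, 45, 0, 3, 62, 80, 0, 0)
   (5, -35, 0, 45, 0, 3, 53, 78, 4, -4)
   (-5, -35, 0, 45, 0, 3, 65, 82, -4, 4)
   (-10, -35, 0, 45, 0, 3, 66, 83, -7, 7)
   (10, -35, 0, 45, 0, 3, 45, 75, 7, -7)
-1 0
-1 20
-1 40
   (0, -30, 0, 45, 0, 3, 65, 82, 0, 0)
   (0, 30, 0, 45, 0, 3, 65, 82, 0, 0)
   (0, 35, 0, 45, 0, 3, 62, 80, 0, 0)
   (-5, 35, 0, 45, 0, 3, 53, 78, -4, 4)
   (5, 35, 0, 45, 0, 3, 65, 82, 4, -4)
   (-10, 35, 0, 45, 0, 3, 45, 75, -7, 7)
   (10, 35, 0, 45, 0, 3, 66, 83, 7, -7)
```

```bash
python3 - <<'E'
from s import *
rad=np.radians
for phi in(-30,-15,0,15,30,45,60):
  for tilt in(31,45,55,65):
    best=None
    for side in(1,-1):
     for yaw in range(-80,81,8):
      for yc in(-40,-30,-20,0,20,30,40):
        for xw in(-8,4,16):
          for az in(0,10.5):
            e=ev(side,rad(yaw),rad(tilt),rad(az),rad(phi),yc*1e-3,xw*1e-3,.112)
            m=min(e[0],e[1],e[2])-abs(yc)*3e-5-abs(e[3])*3e-5
            if best is None or m>best[0]:best=(m,side,yaw,yc,xw,az,[round(v*1e3) for v in e[:3]],round(e[3]),round(e[4]))
    print(phi,tilt,best[1:])
E
```

```text
-30 31 (1, -32, -40, -8, 10.5, [-4, 27, -3], -16, 39)
-30 45 (1, -80, -40, -8, 10.5, [-4, 72, -8], -44, 86)
-30 55 (1, -8, -40, -8, 10.5, [-4, 62, -13], -7, 15)
-30 65 (1, 0, -40, -8, 10.5, [-4, 58, -14], 0, 11)
-15 31 (1, 0, 0, -8, 0, [-4, 22, 2], 0, 0)
-15 45 (1, 0, 0, -8, 0, [-4, 47, 2], 0, 0)
-15 55 (1, 0, 0, -8, 0, [-4, 47, 2], 0, 0)
-15 65 (-1, 40, 40, -8, 10.5, [0, 59, 1], 36, -9)
0 31 (-1, -8, 40, 4, 10.5, [1, 0, 6], -4, 17)
0 45 (-1, -8, 40, 4, 10.5, [0, 13, 6], -6, 16)
0 55 (-1, 0, 40, -8, 10.5, [0, 39, 24], 0, 10)
0 65 (-1, 0, 40, -8, 10.5, [4, 38, 24], 0, 11)
15 31 (-1, 0, 40, 16, 10.5, [0, 0, 19], 0, 10)
15 45 (-1, -8, 40, 16, 10.5, [3, 8, 12], -6, 16)
15 55 (-1, 0, 40, -8, 10.5, [5, 44, 43], 0, 10)
15 65 (1, 0, 0, -8, 10.5, [8, 71, 54], 0, 11)
30 31 (-1, 0, 40, -8, 10.5, [4, 15, 63], 0, 10)
30 45 (-1, 0, 40, -8, 10.5, [6, 42, 63], 0, 11)
30 55 (-1, 0, 40, -8, 10.5, [10, 49, 63], 0, 10)
30 65 (-1, 0, 0, -8, 10.5, [17, 63, 78], 0, 11)
45 31 (-1, 0, 40, -8, 10.5, [9, 17, 84], 0, 10)
45 45 (-1, 0, 0, -8, 10.5, [12, 59, 99], 0, 11)
45 55 (1, 0, 0, -8, 10.5, [18, 84, 99], 0, 10)
45 65 (1, 0, 0, -8, 10.5, [25, 87, 99], 0, 11)
60 31 (-1, 0, 0, -8, 10.5, [15, 33, 124], 0, 10)
60 45 (1, 0, 0, -8, 10.5, [21, 70, 124], 0, 11)
60 55 (1, 0, 0, -8, 10.5, [27, 81, 124], 0, 10)
60 65 (1, 0, -20, -8, 10.5, [32, 90, 125], 0, 11)
```

The body overlay fits a 75 × 190 mm bar, which would hit the hook tip with the pail upright. My clearance search says the pail must be pitched about 50° in the pinch, with the hoop leaning into the rack. I'll pivot it against the fixed rack base's front edge. First step: move there, clear of the hook, garlic and cup.

Request:
{"op": "servo_tool", "data": {
  "rows": [1, -0.0155, 0, -0.0167, 0, 1, -0.0155, 0, -0.0167, 0, 1, -0.0155, 0, -0.0167, 0, 1, -0.0155, 0, -0.0167, 0, 1, -0.0155, 0, -0.0167, 0]
}}

```text
time: 14.18
position: [0.4456, -0.0492, 0.1915]
tool_rot: [0.961, 0.0, 0.276, -0.01]
ft_force: [0.6, -1.7, -2.3]
grip_width: 0.0036
grip_force: 35.1
```

```bash
python3 - <<'E'
from h import *
st()
p=robot.camera("top")
for q in["garlic","cup"]:
    print(q,[(np.round(d["at"],3),round(d["score"],2)) for d in robot.place_of(p,q)[:1]],[(np.round(d["at"],3),round(d["score"],2)) for d in robot.spot_in(p,q)[:1]])
print("garlic px",to((231,229),p,.03).round(3))
E
```

```text
t 14.18 pos [ 0.4456 -0.0492  0.1915] X [ 0.848 -0.005  0.53 ] Y [ 0.006 -1.    -0.019] Z [ 0.53   0.019 -0.848] F [ 0.6 -1.7 -2.3] w 0.0036 gf 35.1 q [-0.59  0.26  2.31  1.28  0.33 -0.21]
garlic [(array([0.388, 0.085, 0.003]), 0.8)] [(array([0.385, 0.082, 0.041]), 0.55)]
cup [(array([0.386, 0.266, 0.002]), 0.74)] [(array([0.378, 0.267, 0.022]), 0.65)]
garlic px [0.383 0.082 0.03 ]
```

Request:
{"op": "servo_tool", "data": {
  "rows": [1, 0, -0.036, 0, 0, 1, 0, -0.036, 0, 0, 1, 0, -0.036, 0, 0, 1, 0, -0.036, 0, 0, 1, 0, -0.036, 0, 0]
}}

```text
time: 14.85
position: [0.4445, 0.0911, 0.1915]
tool_rot: [0.962, 0.001, 0.271, -0.011]
ft_force: [-0.3, 0.2, -1.8]
grip_width: 0.0039
grip_force: 35.2
```

Request:
{"op": "servo_tool", "data": {
  "rows": [1, 0, -0.036, 0, 0, 1, 0, -0.036, 0, 0, 1, 0, -0.034, 0, 0, 1, 0, 0, 0, 0]
}}

```text
time: 15.18
position: [0.4387, 0.1455, 0.18]
tool_rot: [0.963, 0.005, 0.27, -0.021]
ft_force: [-0.3, 0.1, -2.8]
grip_width: 0.0038
grip_force: 35.1
```

```bash
python3 - <<'E'
from h import *
st()
for c in("side","top"):
    p=robot.camera(c)
    for q in["pail_center","hoop_top"]:print(c,q,[(np.round(d["at"],3),round(d["score"],2)) for d in robot.place_of(p,q)[:1]])
print("shift",shift((.458,.237,.1)).round(4))
E
```

```text
t 15.18 pos [0.4387 0.1455 0.18  ] X [ 0.854 -0.002  0.521] Y [ 0.02  -0.999 -0.037] Z [ 0.52   0.042 -0.853] F [-0.3  0.1 -2.8] w 0.0038 gf 35.1 q [0.08 0.31 2.28 0.66 0.   0.97]
side pail_center [(array([0.437, 0.099, 0.163]), 0.91)]
side hoop_top [(array([0.437, 0.09 , 0.236]), 0.71)]
top pail_center [(array([0.439, 0.095, 0.164]), 0.78)]
top hoop_top []
shift [-0.0284 -0.0933  0.082 ]
```

The wrist is at its j5 = 0 limit, so that detour is poor. A better idea is to thread the hoop only just behind the hook's upturned tip and release it there, upright, so it slides down to the seat. I'll check clearances for that.

```bash
sed -i 's/xw,hg=.107)/xw,hg=.107,zc=.245)/; s/\[xw,0,.245\]/[xw,0,zc]/' s.py; python3 - <<'E'
from s import *
rad=np.radians
for zc in(.29,.28,.27,.265,.26):
  for xw in(-.032,-.028,-.024,-.02):
    L=[]
    for yaw in(0,10,-10):
      for yc in(0,-.01,-.02,-.03):
        e=ev(1,rad(yaw),rad(31),rad(12),0,yc,xw,.109,zc);L.append((round(e[0]*1e3),round(e[1]*1e3),yaw,yc))
    print(zc,xw,"centre",L[0][:2],"best",max(L))
E
```

```text
0.29 -0.032 centre (25, 31) best (37, 34, 10, -0.03)
0.29 -0.028 centre (24, 28) best (35, 31, 10, -0.03)
0.29 -0.024 centre (24, 24) best (33, 27, 10, -0.03)
0.29 -0.02 centre (23, 21) best (31, 24, 10, -0.03)
0.28 -0.032 centre (23, 36) best (29, 39, 10, -0.03)
0.28 -0.028 centre (21, 33) best (27, 36, 10, -0.03)
0.28 -0.024 centre (19, 30) best (25, 32, 10, -0.03)
0.28 -0.02 centre (17, 26) best (23, 29, 10, -0.03)
0.27 -0.032 centre (14, 41) best (20, 42, 10, -0.03)
0.27 -0.028 centre (12, 38) best (18, 39, 0, -0.03)
0.27 -0.024 centre (10, 35) best (16, 36, 0, -0.03)
0.27 -0.02 centre (8, 31) best (14, 32, 0, -0.03)
0.265 -0.032 centre (10, 44) best (16, 45, 0, -0.03)
0.265 -0.028 centre (8, 40) best (14, 41, 0, -0.03)
0.265 -0.024 centre (6, 36) best (12, 38, 0, -0.03)
0.265 -0.02 centre (4, 33) best (10, 35, 0, -0.03)
0.26 -0.032 centre (6, 46) best (12, 47, 0, -0.03)
0.26 -0.028 centre (4, 42) best (10, 44, 0, -0.03)
0.26 -0.024 centre (2, 39) best (8, 41, 0, -0.03)
0.26 -0.02 centre (0, 35) best (6, 37, 0, -0.03)
```

Clearances are fine for releasing with the hoop about 18–20 mm in front of the seat centre at z ≈ 0.266. I'll move up to the pre-thread pose.

Request:
{"op": "servo_tool", "data": {
  "rows": [1, 0.009, 0, -0.015, 0, 1, 0.009, 0, -0.015, 0, 1, 0.009, 0, -0.015, 0, 1, 0.003, 0, -0.005, 0, 1, 0, 0, 0, 0]
}}

```text
time: 15.9
position: [0.4413, 0.1436, 0.2211]
tool_rot: [0.961, 0.004, 0.276, -0.026]
ft_force: [-0.3, -1.2, -2.6]
grip_width: 0.0037
grip_force: 35.1
```

```bash
python3 - <<'E'
from h import *
st();H=[]
for c in("side","top","side","top"):
    p=robot.camera(c)
    for q in["pail_center","hoop_top","hook_seat"]:print(c,q,[(np.round(d["at"],3),round(d["score"],2)) for d in robot.place_of(p,q)[:1]])
E
```

```text
t 15.9 pos [0.4413 0.1436 0.2211] X [ 0.848 -0.007  0.53 ] Y [ 0.021 -0.999 -0.048] Z [ 0.53   0.052 -0.846] F [-0.3 -1.2 -2.6] w 0.0037 gf 35.1 q [0.06 0.2  2.23 0.13 0.15 1.5 ]
side pail_center [(array([0.438, 0.098, 0.203]), 0.72)]
side hoop_top [(array([0.44 , 0.091, 0.275]), 0.75)]
side hook_seat []
top pail_center [(array([0.442, 0.095, 0.201]), 0.8)]
top hoop_top [(array([0.439, 0.093, 0.272]), 0.65)]
top hook_seat [(array([0.555, 0.117, 0.248]), 0.75)]
side pail_center [(array([0.436, 0.096, 0.199]), 0.73)]
side hoop_top [(array([0.437, 0.09 , 0.271]), 0.74)]
side hook_seat [(array([0.554, 0.124, 0.246]), 0.59)]
top pail_center [(array([0.443, 0.099, 0.201]), 0.94)]
top hoop_top [(array([0.439, 0.094, 0.271]), 0.89)]
top hook_seat [(array([0.556, 0.119, 0.25 ]), 0.69)]
```

Request:
{"op": "servo_tool", "data": {
  "rows": [1, 0, 0, 0, 3, 1, 0, 0, 0, 3, 1, 0.014, -0.017, 0.004, 0, 1, 0.014, -0.017, 0.004, 0, 1, 0.014, -0.017, 0.004, 0]
}}

```text
time: 17.12
position: [0.4845, 0.1901, 0.2358]
tool_rot: [0.96, -0.046, 0.272, -0.04]
ft_force: [0.8, -0.1, -3.1]
grip_width: 0.0037
grip_force: 35.1
```

Request:
{"op": "servo_tool", "data": {
  "rows": [1, 0, 0, 0, 0, 1, 0, 0, 0, 0]
}}

```text
time: 17.28
position: [0.485, 0.1907, 0.236]
tool_rot: [0.96, -0.045, 0.272, -0.041]
ft_force: [0.4, 0.3, -2.9]
grip_width: 0.0036
grip_force: 35.1
```

```bash
cat > look.py <<'E'
from h import *
st();S={}
for c in("side","top","side","top"):
    p=robot.camera(c)
    for q in["pail_center","hoop_top","hook_seat"]:
        d=robot.place_of(p,q)[:1]
        if d and d[0]["score"]>.5:S.setdefault(q,[]).append(d[0]["at"])
for q in S:print(q,np.mean(S[q],0).round(4),len(S[q]))
c,s=np.cos(np.radians(11.5)),np.sin(np.radians(11.5))
if "hoop_top" in S:
    d=np.mean(S["hoop_top"],0)-[.5555,.122,.246];print("hoop in rack frame mm",(np.array([c*d[0]-s*d[1],s*d[0]+c*d[1],d[2]])*1e3).round(1))
E
python3 look.py
```

```text
t 17.28 pos [0.485  0.1907 0.236 ] X [ 0.848 -0.109  0.519] Y [-0.065 -0.993 -0.103] Z [ 0.527  0.053 -0.848] F [ 0.4  0.3 -2.9] w 0.0036 gf 35.1 q [ 0.19  0.24  2.08 -0.17  0.27  2.  ]
pail_center [0.4777 0.1437 0.2148] 4
hoop_top [0.4785 0.1365 0.2856] 2
hook_seat [0.556  0.1228 0.2462] 3
hoop in rack frame mm [-78.3  -1.1  39.7]
```

Request:
{"op": "servo_tool", "data": {
  "rows": [1, 0.0105, 0.0008, 0.0059, 0, 1, 0.0105, 0.0008, 0.0059, 0, 1, 0.0105, 0.0008, 0.0059, 0, 1, 0, 0, 0, 0, 1, 0, 0, 0, 0]
}}

```text
time: 18.5
position: [0.5202, 0.1848, 0.2365]
tool_rot: [0.96, -0.046, 0.272, -0.04]
ft_force: [-0.8, 0.4, -2.7]
grip_width: 0.0035
grip_force: 35.1
```

```bash
python3 look.py
```

```text
t 18.5 pos [0.5202 0.1848 0.2365] X [ 0.848 -0.111  0.518] Y [-0.067 -0.992 -0.102] Z [ 0.525  0.052 -0.849] F [-0.8  0.4 -2.7] w 0.0035 gf 35.1 q [ 0.16  0.28  2.01 -0.1   0.3   1.91]
pail_center [0.5133 0.136  0.2335] 4
hook_seat [0.5537 0.1209 0.2472] 4
hoop_top [0.5154 0.133  0.2861] 2
hoop in rack frame mm [-41.5   2.7  40.1]
```

```bash
python3 - <<'E'
from h import *
p=robot.camera("side");a=robot.get_obs()["position"]
u,v=proj([[.53,.13,.25]],p)[0].astype(int)
cv2.imwrite("pics/t6.png",cv2.resize(p["pixels"][v-50:v+55,u-65:u+65,::-1],None,fx=5.5,fy=5.5,interpolation=cv2.INTER_CUBIC))
E
```

```text
(no output)
```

View pics/t6.png

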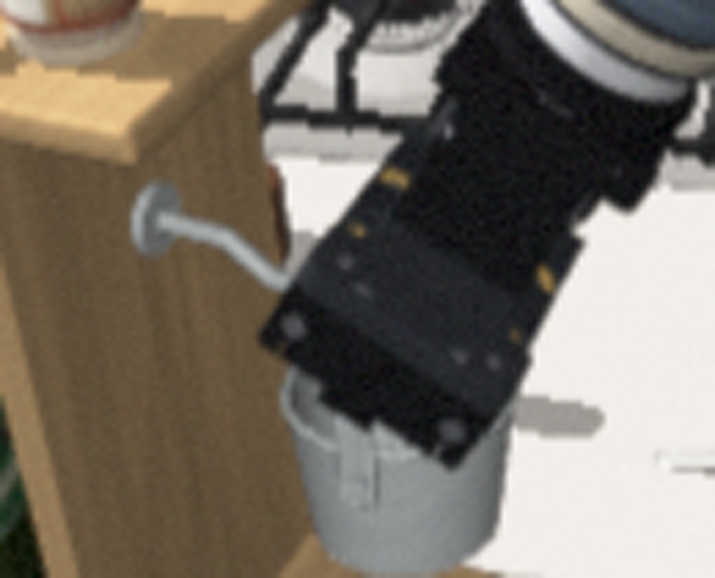

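The gripper bar hides the hook tip at about (290,290), but the pail hangs upright with its strap at (358,440), in line with the hook. I'll advance past the tip.

Request:
{"op": "servo_tool", "data": {
  "rows": [1, 0.0105, 0.0008, 0.0059, 0, 1, 0.0098, 0.0008, 0.0055, 0, 1, 0, 0, 0, 0, 1, 0, 0, 0, 0]
}}

```text
time: 19.68
position: [0.544, 0.1815, 0.2375]
tool_rot: [0.96, -0.046, 0.272, -0.04]
ft_force: [-0.9, 0.0, -2.2]
grip_width: 0.0037
grip_force: 35.1
```

```bash
python3 look.py; python3 - <<'E'
from s import *
from h import robot
rad=np.radians
for z in(.286,.276,.27,.266,.262):
  for x in (-.016,-.02,-.024):print(z,x,[round(v*1e3) for v in ev(1,rad(11),rad(31.9),rad(17),0,-.003,x,.109,z)[:2]],end=" ")
e=ev(1,rad(11),rad(31.9),rad(17),0,-.003,-.02,.109,.27);print(e[3:5])
E
```

```text
t 19.68 pos [0.544  0.1815 0.2375] X [ 0.848 -0.111  0.519] Y [-0.067 -0.992 -0.103] Z [ 0.526  0.052 -0.849] F [-0.9  0.  -2.2] w 0.0037 gf 35.1 q [ 0.14  0.3   1.96 -0.07  0.32  1.86]
pail_center [0.537  0.1366 0.2174] 4
hook_seat [0.5544 0.1219 0.2462] 4
hoop_top [0.5378 0.1289 0.2896] 2
hoop in rack frame mm [-18.7   3.2  43.6]
0.286 -0.016 [20, 25] 0.286 -0.02 [22, 28] 0.286 -0.024 [24, 32] 0.276 -0.016 [11, 26] 0.276 -0.02 [13, 30] 0.276 -0.024 [15, 34] 0.27 -0.016 [6, 27] 0.27 -0.02 [8, 31] 0.27 -0.024 [10, 35] 0.266 -0.016 [3, 29] 0.266 -0.02 [5, 33] 0.266 -0.024 [7, 36] 0.262 -0.016 [-1, 31] 0.262 -0.02 [1, 34] 0.262 -0.024 [3, 38] (np.float64(5.787012926235019), np.float64(7.6293108871721005))
```

Request:
{"op": "servo_tool", "data": {
  "rows": [1, -0.005, 0.001, 0.0075, 0, 1, -0.0045, 0.001, 0.0075, 0, 1, 0, 0, 0, 0, 1, 0, 0, 0, 0]
}}

```text
time: 20.82
position: [0.5425, 0.1815, 0.219]
tool_rot: [0.961, -0.046, 0.271, -0.04]
ft_force: [0.8, -0.2, -1.2]
grip_width: 0.0033
grip_force: 35.1
```

```bash
python3 look.py
```

```text
t 20.82 pos [0.5425 0.1815 0.219 ] X [ 0.849 -0.11   0.517] Y [-0.067 -0.993 -0.102] Z [ 0.525  0.052 -0.85 ] F [ 0.8 -0.2 -1.2] w 0.0033 gf 35.1 q [ 0.14  0.34  1.99 -0.08  0.26  1.88]
pail_center [0.5371 0.1343 0.1988] 3
hook_seat [0.5533 0.1213 0.2483] 4
hoop_top [0.5377 0.1299 0.271 ] 2
hoop in rack frame mm [-19.    4.2  25. ]
```

Request:
{"op": "servo_tool", "data": {
  "rows": [1, -0.0015, 0, 0.0025, 0, 1, 0, 0, 0, 0, 1, 0, 0, 0, 0]
}}

```text
time: 21.87
position: [0.5427, 0.1818, 0.2162]
tool_rot: [0.961, -0.046, 0.271, -0.04]
ft_force: [0.4, -0.3, -2.7]
grip_width: 0.0038
grip_force: 35.1
```

```bash
python3 look.py
```

```text
t 21.87 pos [0.5427 0.1818 0.2162] X [ 0.849 -0.11   0.518] Y [-0.067 -0.993 -0.102] Z [ 0.525  0.052 -0.85 ] F [ 0.4 -0.3 -2.7] w 0.0038 gf 35.1 q [ 0.14  0.34  1.99 -0.09  0.26  1.88]
pail_center [0.499  0.1236 0.1478] 4
hook_seat [0.5541 0.1211 0.2455] 4
hoop_top [0.5384 0.13   0.2664] 2
hoop in rack frame mm [-18.4   4.4  20.5]
```

The hoop is threaded behind the tip and still carried freely. I'll open part way, so the inner finger doesn't reach the hook, and let it drop onto the wire.

Request:
{"op": "servo_tool", "data": {
  "rows": [0.45, 0, 0, 0, 0, 0.45, 0, 0, 0, 0, 0.45, 0, 0, 0, 0, 0.45, 0, 0, 0, 0, 0.45, 0, 0, 0, 0]
}}

```text
time: 23.08
position: [0.5432, 0.1819, 0.2169]
tool_rot: [0.96, -0.046, 0.272, -0.04]
ft_force: [-0.4, -0.9, -1.3]
grip_width: 0.0227
grip_force: 0.3
```

```bash
python3 look.py
```

```text
t 23.08 pos [0.5432 0.1819 0.2169] X [ 0.848 -0.11   0.519] Y [-0.066 -0.993 -0.102] Z [ 0.526  0.052 -0.849] F [-0.4 -0.9 -1.3] w 0.0227 gf 0.3 q [ 0.14  0.34  1.99 -0.09  0.26  1.88]
pail_center [0.5439 0.1272 0.1726] 4
hook_seat [0.5549 0.1216 0.2463] 2
hoop_top [0.547  0.1266 0.2424] 1
hoop in rack frame mm [-9.2  2.8 -3.6]
```

The pail has dropped onto the seat. I'll back straight out of the rack, then up and away.

Request:
{"op": "servo_tool", "data": {
  "rows": [0.45, -0.0085, 0.0007, -0.0053, 0, 0.45, -0.0085, 0.0007, -0.0053, 0, 0.45, -0.0085, 0.0007, -0.0053, 0, 0.45, -0.0085, 0.0007, -0.0053, 0, 0.45, -0.0085, 0.0007, -0.0053, 0]
}}

```text
time: 24.3
position: [0.4909, 0.1817, 0.2165]
tool_rot: [0.961, -0.046, 0.271, -0.04]
ft_force: [0.1, 0.1, 0.8]
grip_width: 0.024
grip_force: 0.0
```

```bash
python3 look.py
```

```text
t 24.3 pos [0.4909 0.1817 0.2165] X [ 0.849 -0.11   0.518] Y [-0.066 -0.993 -0.102] Z [ 0.525  0.052 -0.85 ] F [0.1 0.1 0.8] w 0.024 gf 0.0 q [ 0.16  0.29  2.1  -0.16  0.21  1.97]
pail_center [0.5019 0.0789 0.1288] 4
hoop_top [0.5428 0.1229 0.2448] 4
hook_seat [0.5552 0.1212 0.2477] 4
hoop in rack frame mm [-12.6  -1.7  -1.2]
```

Request:
{"op": "servo_tool", "data": {
  "rows": [0.45, -0.009, 0, -0.024, 0, 0.45, -0.009, 0, -0.024, 0, 0.45, -0.009, 0, -0.024, 0, 0.45, -0.009, 0, -0.024, 0, 0.45, -0.009, 0, -0.024, 0]
}}

```text
time: 25.52
position: [0.3902, 0.1802, 0.2956]
tool_rot: [0.961, -0.046, 0.271, -0.04]
ft_force: [-0.1, 0.1, 0.1]
grip_width: 0.0239
grip_force: 0.0
```

Request:
{"op": "servo_tool", "data": {
  "rows": [0.45, 0, 0, -0.03, 0, 0.45, 0, 0, -0.03, 0, 0.45, 0, 0, -0.03, 0, 0.45, 0, 0, 0, 0, 0.45, 0, 0, 0, 0]
}}

```text
time: 25.93
position: [0.3442, 0.1759, 0.3735]
tool_rot: [0.96, -0.046, 0.274, -0.041]
ft_force: [-0.5, -0.2, -1.2]
grip_width: 0.0234
grip_force: 0.0
```

```bash
python3 look.py; python3 - <<'E'
from h import *
A=[]
for c in("side","top"):
    p=robot.camera(c)
    u,v=proj([[.53,.12,.2]],p)[0].astype(int)
    A.append(cv2.resize(p["pixels"][v-60:v+60,u-50:u+50,::-1],(400,480),interpolation=cv2.INTER_CUBIC))
    print(c,[(q,np.round(d[0]["at"],3)) for q in("pail","hoop_top","cup","garlic","timer","spoon") if (d:=robot.place_of(p,q))])
cv2.imwrite("pics/f7.png",np.hstack(A))
E
```

```text
t 25.93 pos [0.3442 0.1759 0.3735] X [ 0.846 -0.11   0.522] Y [-0.066 -0.992 -0.104] Z [ 0.53   0.054 -0.846] F [-0.5 -0.2 -1.2] w 0.0234 gf 0.0 q [ 0.24 -0.22  2.07 -0.11  0.74  1.97]
pail_center [0.5429 0.127  0.1718] 4
hoop_top [0.5426 0.1246 0.2264] 4
hook_seat [0.5556 0.1224 0.2477] 4
hoop in rack frame mm [-13.2  -0.1 -19.6]
side [('pail', array([0.546, 0.127, 0.093])), ('hoop_top', array([0.546, 0.121, 0.245])), ('cup', array([ 0.385,  0.264, -0.001])), ('garlic', array([ 0.384,  0.087, -0.002])), ('timer', array([ 0.39 , -0.223, -0.   ])), ('spoon', array([0.543, 0.121, 0.244]))]
top [('pail', array([0.545, 0.12 , 0.099])), ('hoop_top', array([0.546, 0.125, 0.244])), ('cup', array([ 0.388,  0.264, -0.001])), ('garlic', array([0.386, 0.084, 0.002])), ('timer', array([ 0.389, -0.226, -0.   ])), ('spoon', array([ 0.377, -0.061, -0.004]))]
```

View pics/f7.png

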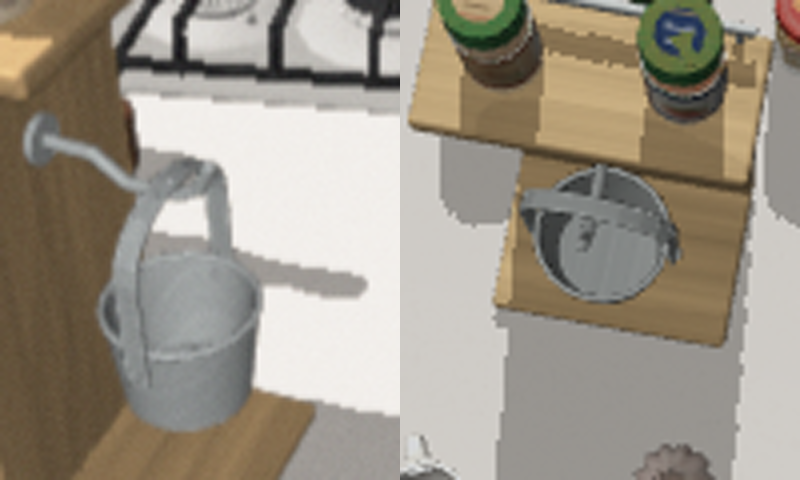

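The pail hangs by its hoop behind the hook's tip, at about (190,175) in the left view, level and clear of the worktop. The bystanders are where they were. I'll let it settle for a couple of seconds, then hand in.

Request:
{"op": "servo_tool", "data": {
  "rows": [0.45, 0, 0, 0, 0, 0.45, 0, 0, 0, 0, 0.45, 0, 0, 0, 0, 0.45, 0, 0, 0, 0, 0.45, 0, 0, 0, 0]
}}

```text
time: 27.85
position: [0.3441, 0.1757, 0.3717]
tool_rot: [0.96, -0.046, 0.272, -0.04]
ft_force: [0.3, -0.6, -0.7]
grip_width: 0.0237
grip_force: 0.0
```

Request:
{"op": "servo_tool", "data": {
  "rows": [0.45, 0, 0, 0, 0, 0.45, 0, 0, 0, 0, 0.45, 0, 0, 0, 0, 0.45, 0, 0, 0, 0, 0.45, 0, 0, 0, 0]
}}

```text
time: 28.27
position: [0.3441, 0.1757, 0.3716]
tool_rot: [0.96, -0.046, 0.272, -0.04]
ft_force: [-0.3, 0.6, 0.4]
grip_width: 0.0239
grip_force: 0.0
```

```bash
python3 - <<'E'
from h import *
P=[]
for i in range(12):
    P.append(robot.camera("side")["pixels"][:,100:330].astype(int))
print("motion",[int((abs(a-P[-1]).max(2)>40).sum()) for a in P[::2]])
p=robot.camera("side");print([np.round(d["at"],3) for d in robot.place_of(p,"pail")[:1]])
print(robot.hand_in())
E
```

```text
motion [0, 0, 0, 0, 0, 0]
[array([0.545, 0.125, 0.096])]
the job is handed in; nothing more can be done
None
```

The pail hangs by its hoop on the rack's hook, released, still and clear of the worktop, the other things were left where they were, and I handed the job in at about 29 s of the 58 s allowed.

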